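# Find the unlocked rinse-station cover and push it open

### The arm

A 7-joint arm with a two-finger parallel gripper is mounted at the origin on the work surface. World frame = base frame: x ahead of the robot, y to its left, z up, the work surface at z = 0. Lengths are in m, angles in rad, forces in N, time in s.
With the tool pointing down it reaches from about 0.4 to 0.85 m from the base axis. Payload 4.5 kg.
Tool frame: the origin (TCP) lies on the centre line of the jaws, within the pads' length; the fingertips stand 14 mm ahead of it and the grasp point (between the pads) lies 5 mm behind it (r.tcp_to_tips is the z of the fingertips in the tool frame, in m); z points along the fingers, y is the direction in which the jaws open and shut (so a half turn about z gives the same grasp; the last joint's range is limited). The gripper opens to 88 mm and grips with 3 to 60 N. Pads are 18 mm wide; open, the fingers measure 123 mm over their backs; the gripper's body (75 mm by 187 mm) begins 45 mm behind the grasp point.
Start: joints at [-1.127, 0.689, -0.195, 1.565, 0.157, 0.902, -0.215], TCP at [0.249, 0.573, 0.253] pointing down, gripper open.
Joint ranges: [-3.01, 3.01], [-0.46, 2.08], [-1.47, 1.51], [0.13, 2.56], [-1, 4.14], [0.04, 2.09], [-2.66, 2.66]. Speed limits (rad/s): [2.57, 2.57, 3.14, 3.14, 3.14, 3.14, 3.14].

### API

Orientations are given as a unit quaternion [x, y, z, w].
In Python, from plant import r, viewer gives the robot as it stands.
- The arm moves only by the shell command python3 -m inch 'ROWS' [FORCE]. ROWS is JSON, a list of rows, each a list of 3 entries, a list of its own where there are three numbers: the closure, from 0 (fully open) to 1 (shut), then the shift along the tool's x, y, z in cm, then the turn about the tool's z in degrees. In form: [[fingers, [x, y, z], yaw], ...]. A call has 1 to 20 rows; each row is the pose to reach, as a shift and turn from the pose commanded when the call began, along the tool's axes at that moment; what a row does not reach only later rows make up. A row lasts 1/10 s, in which the tool goes at most 50 mm and 8.59 degrees, less where a joint would pass 70% of its speed; a pose out of reach is approached as far as the arm can. A call with a gripper value outside its range is refused whole. The fingers move at their own pace and stop on an object; FORCE is the grip in N (left out, the last holds). Time passes only in rows, so rows that repeat a pose let the fingers close. It gives the time, the measured TCP pose, the force and the opening at its end, in the units of the state.
- r.get_state(): the state, without advancing time (a new reading comes with each control period).
- viewer.snapshot(name): name is "scene" or "side" or "wrist"; returns the picture (480x640x3 uint8, red, green, blue); there is no depth.
- viewer.camera_params(name): a dict with "intrinsics" (3x3 intrinsics, pixels), "k1" (the pictures are not rectified: a ray, as slopes to the right and down, at radius r is drawn at 1 + k1 r^2 times it, then the intrinsics apply), "world_to_cam" (4x4, takes a point from world to camera coordinates). Camera axes: x right, y up, looking along -z (the intrinsics and any distortion apply to the point x, -y, -z); pixel columns grow to the right and rows downward; lengths in m; the calibration is good to about 2 mm. A picture is of the moment at which its call begins: read the wrist's pose just before it. camera_params takes no time and is no camera call; for the wrist camera it gives the pose at the moment of the call.
- r.finish_job(): hands the job in, once; it reports no verdict.
Trained networks look in the newest picture that a camera, given by its name, has taken for a name from the list of things; names that differ only in an ending like _2 or _b are one class to them, and where a whole thing is asked for, a point or a joint stands for the part that bears it (a point fixed in the world has none). Each returns a list of dicts, best first, with "p" (0 to 1); they miss things now and then, are a little off and sometimes report something else, mostly with a low value. They report only what shows in the picture. A call takes as long as a camera call.
- viewer.outline_of(camera, name): "pixels" (480x640 bool, what is visible of it) and "bbox" ([left, top, width, height] in pixels, round what is visible of it).
The state is a dict: "clock": time; "q": joint angles; "qd": joint speeds; "joint_torque": joint torques, N m; "tool_pos": TCP position; "eef_rot": TCP orientation; "contact_force": force on the tool from outside, world axes, zero at the start; "moment": the same for the moment, N m; "opening": opening from 0.0 (shut) to 1.0 (fully open).
Only numpy, scipy, OpenCV 4.12 (cv2) and the standard library are available. Lean on these libraries where they do the work, as an engineer would, in place of code of your own. Each camera call takes 0.05 s, during which the arm holds its last target.

### The job

One of the four identical grey covers in the top of the white rinse station is not locked: press gently with the fingertips on their ribbed ends, one after another, to find the one that rocks, then push that ribbed end down until the cover stands open at 45 degrees or more, and leave it so. Pick nothing up, and leave the vials and everything else on the bench where they stand.

Things in the scene. Friction and masses are not known exactly. Their poses are not given: they have to be found in the camera images.
- deck: rinse station: white housing fixed to the bench, 215 (x) x 440 (y) x 95 mm high, four identical grey covers in a row along y, flush in its flat top. Origin on the underside, below the middle of the row; front wall 95 mm towards own -x (robot side), rear wall 120 mm towards +x. Yaw within 15 degrees. The top's front 28 mm (rim) and rear 53 mm (ledge, where vials stand) are fixed.
- cover_1 (a joint): tilt of cover 1 (1 to 4 from the housing's +y end to its -y end), rad: 0 shut, grows as the ribbed end sinks, stop at 1.2. Grey plate 130 (x) x 84 (y) x 8 mm, pivoted across its middle (housing x = 0) 4 mm below its top face. Only the ribbed front end, nearer the robot, can sink, into a well 80 mm deep; the rear end rises.
- cover_2 (a joint): tilt of cover 2 (1 to 4 from the housing's +y end to its -y end), rad: 0 shut, grows as the ribbed end sinks, stop at 1.2. Grey plate 130 (x) x 84 (y) x 8 mm, pivoted across its middle (housing x = 0) 4 mm below its top face. Only the ribbed front end, nearer the robot, can sink, into a well 80 mm deep; the rear end rises.
- cover_3 (a joint): tilt of cover 3 (1 to 4 from the housing's +y end to its -y end), rad: 0 shut, grows as the ribbed end sinks, stop at 1.2. Grey plate 130 (x) x 84 (y) x 8 mm, pivoted across its middle (housing x = 0) 4 mm below its top face. Only the ribbed front end, nearer the robot, can sink, into a well 80 mm deep; the rear end rises.
- cover_4 (a joint): tilt of cover 4 (1 to 4 from the housing's +y end to its -y end), rad: 0 shut, grows as the ribbed end sinks, stop at 1.2. Grey plate 130 (x) x 84 (y) x 8 mm, pivoted across its middle (housing x = 0) 4 mm below its top face. Only the ribbed front end, nearer the robot, can sink, into a well 80 mm deep; the rear end rises.
- pad_1 (a point): middle of the ribbed end of cover 1 when shut, on its top face, 95 mm above the bench, 40 mm in front of the pivot, 25 mm from the front edge; fixed to the housing, so it does not sink. Pads are 104 mm apart. Pressed here, a locked cover stops hard after 1 to 2 mm (under 0.06 rad); the one unlocked cover (any of the four) sinks with about 2 N and stays where left.
- pad_2 (a point): middle of the ribbed end of cover 2 when shut, on its top face, 95 mm above the bench, 40 mm in front of the pivot, 25 mm from the front edge; fixed to the housing, so it does not sink. Pads are 104 mm apart. Pressed here, a locked cover stops hard after 1 to 2 mm (under 0.06 rad); the one unlocked cover (any of the four) sinks with about 2 N and stays where left.
- pad_3 (a point): middle of the ribbed end of cover 3 when shut, on its top face, 95 mm above the bench, 40 mm in front of the pivot, 25 mm from the front edge; fixed to the housing, so it does not sink. Pads are 104 mm apart. Pressed here, a locked cover stops hard after 1 to 2 mm (under 0.06 rad); the one unlocked cover (any of the four) sinks with about 2 N and stays where left.
- pad_4 (a point): middle of the ribbed end of cover 4 when shut, on its top face, 95 mm above the bench, 40 mm in front of the pivot, 25 mm from the front edge; fixed to the housing, so it does not sink. Pads are 104 mm apart. Pressed here, a locked cover stops hard after 1 to 2 mm (under 0.06 rad); the one unlocked cover (any of the four) sinks with about 2 N and stays where left.
- vial_blue: small amber sample vial with a blue cap, 22 mm diameter, 46 mm tall, standing on the rear ledge of the housing. Origin at the centre of its underside. To be left alone.
- vial_white: small amber sample vial with a white cap, 22 mm diameter, 46 mm tall, standing on the rear ledge of the housing. Origin at the centre of its underside. To be left alone.
- wash_bottle: white bottle with a red cap, 64 mm diameter, 170 mm tall, on the bench to the right. Origin at the centre of its underside. To be left alone.
- jar: amber jar with a blue lid, 68 mm diameter, 90 mm tall, on the bench to the left. Origin at the centre of its underside. To be left alone.
- beaker: open glass beaker, 70 mm diameter, 85 mm tall, on the bench to the right. Origin at the centre of its underside. To be left alone.
- dish: shallow white dish, 90 mm diameter, 18 mm tall, on the bench to the left. Origin at the centre of its underside. To be left alone.
- driver: screwdriver with a green handle, 200 mm long, 26 mm thick, lying on the bench to the right. Origin on the bench below its middle. To be left alone.

How it is judged:
On the way:
1. the unlocked cover rocks under the press ((value of joint cover_1 above 0.09 rad or value of joint cover_2 above 0.09 rad or value of joint cover_3 above 0.09 rad or value of joint cover_4 above 0.09 rad)).
At the end, for the whole second after the job is handed in: the unlocked cover stands tilted by more than 0.7 rad (40 degrees) and is at rest; nothing else has been moved (((value of joint cover_1 above 0.7 rad and velocity of joint cover_1 between -0.05 and 0.05 rad/s) or (value of joint cover_2 above 0.7 rad and velocity of joint cover_2 between -0.05 and 0.05 rad/s) or (value of joint cover_3 above 0.7 rad and velocity of joint cover_3 between -0.05 and 0.05 rad/s) or (value of joint cover_4 above 0.7 rad and velocity of joint cover_4 between -0.05 and 0.05 rad/s))); the robot touches nothing.
It fails at once if a vial is moved by more than 25 mm, lifted or knocked over (distance of any of vial_blue, vial_white from where it was at the start of the episode above 0.025 m or angle between any of vial_blue, vial_white's own z axis and vertical above 0.5 rad).
It fails at once if a thing on the bench is moved by more than 25 mm, lifted or knocked over (distance of any of wash_bottle, jar, beaker, dish, driver from where it was at the start of the episode above 0.025 m or angle between any of wash_bottle, jar, beaker, dish's own z axis and vertical above 0.5 rad).
It fails at once if the rinse station or a cover is pressed roughly, with more than 60 N (contact force between any of the fingers, the arm and deck above 60 N).
It also fails if it takes over 45 s, if anything falls off the work surface, if the arm or the gripper's body presses on something with over 40 N, if the wrist force passes 120 N, or if a joint passes its speed limit or range.

## Working session

There is one attempt and no reset: what is moved stays moved. The work goes in short steps, Python scripts to look and compute and a shell command to move; the robot and the scene stay as the last step left them, time stands still between calls to the robot, and variables do not carry over. Pictures are saved under pics/ and viewed, and the job is handed in when it is done.

```bash
mkdir -p pics; ls; python3 - <<'E'
from plant import r, viewer
import cv2,numpy as np
s=r.get_state();print(s, r.tcp_to_tips)
for n in ["scene","side"]:
    im=viewer.snapshot(n);cv2.imwrite(f"pics/{n}0.png",im[:,:,::-1])
    p=viewer.camera_params(n);print(n,p)
E
```

```text
pics
{'clock': 0.0, 'q': array([-1.12720886,  0.6900097 , -0.19454178,  1.56636086,  0.15728238,
        0.90247136, -0.21507706]), 'qd': array([ 0.00071298,  0.00057849, -0.00131204,  0.00108217,  0.00010554,
        0.00242924, -0.00174555]), 'joint_torque': array([ 2.37574977e-04, -5.27554214e+01, -1.26736544e+00, -1.53431368e+01,
       -5.27330046e-02,  6.39314341e-03,  1.75452169e-04]), 'tool_pos': array([0.24878986, 0.57268013, 0.25189017]), 'eef_rot': array([ 2.03404319e-01,  9.79094388e-01, -9.18242615e-04, -1.40769807e-04]), 'contact_force': array([0.13442621, 0.20152749, 0.18574341]), 'moment': array([-0.02912769,  0.03344761, -0.01314414]), 'opening': 1.0000376387333896} 0.014
scene {'intrinsics': array([[463.5386125 ,   0.        , 326.99027925],
       [  0.        , 463.5386125 , 235.34385203],
       [  0.        ,   0.        ,   1.        ]]), 'k1': -0.11395076249718149, 'world_to_cam': array([[-0.77802818,  0.62811232,  0.01212687,  0.41404844],
       [-0.52224526, -0.65738136,  0.54323995,  0.21297198],
       [ 0.34918768,  0.41632279,  0.8394899 , -1.48088701],
       [ 0.        ,  0.        ,  0.        ,  1.        ]])}
side {'intrinsics': array([[454.80217077,   0.        , 323.70010918],
       [  0.        , 454.80217077, 230.2560135 ],
       [  0.        ,   0.        ,   1.        ]]), 'k1': -0.08693173641827301, 'world_to_cam': array([[ 0.75969089, -0.65024595,  0.0070677 , -0.39730216],
       [ 0.4802343 ,  0.568326  ,  0.66811719, -0.31252424],
       [-0.43845725, -0.50416839,  0.74402249, -1.10066963],
       [ 0.        ,  0.        ,  0.        ,  1.        ]])}
```

View pics/scene0.png

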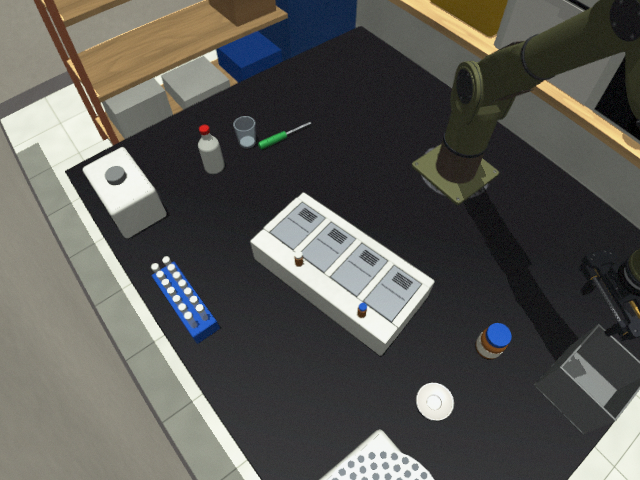

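View pics/side0.png

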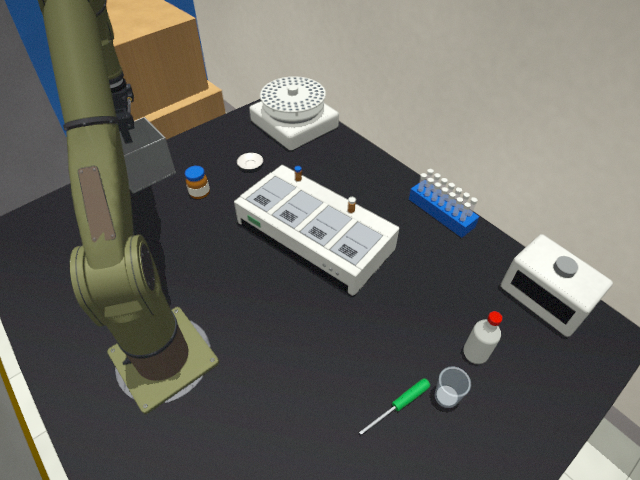

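The scene view shows the station at about (255..433, 193..353), with the vials at (298,258) and (362,310). The side view shows it at (235..397, 168..290). Next I'll fit the housing box to the network outlines from both cameras.

```bash
cat > h.py <<'E'
import numpy as np,cv2
from plant import r, viewer
def proj(p,P):
    P=np.atleast_2d(P);c=(p['world_to_cam']@np.c_[P,np.ones(len(P))].T).T[:,:3]
    s=np.c_[c[:,0],-c[:,1]]/(-c[:,2:3]);s=s*(1+p['k1']*(s**2).sum(1,keepdims=True))
    K=p['intrinsics'];return s*[K[0,0],K[1,1]]+K[:2,2]
def deckpts(v,L):
    c,s=np.cos(v[2]),np.sin(v[2]);L=np.atleast_2d(L).astype(float)
    return np.c_[v[0]+c*L[:,0]-s*L[:,1],v[1]+s*L[:,0]+c*L[:,1],L[:,2]]
E
python3 - <<'E'
from h import *
from scipy.optimize import minimize
M={};P={}
for n in ["scene","side"]:
    im=viewer.snapshot(n)
    for nm in ["deck"]:
        o=viewer.outline_of(n,nm);print(n,nm,[(round(d['p'],2),d['bbox'],int(d['pixels'].sum())) for d in o])
    m=o[0]['pixels'].astype(np.uint8)
    pts=cv2.findNonZero(m);hm=np.zeros_like(m);cv2.fillConvexPoly(hm,cv2.convexHull(pts),1)
    print(hm.sum());M[n]=hm;P[n]=viewer.camera_params(n)
B=np.array([[x,y,z] for x in(-.095,.12) for y in(-.22,.22) for z in(0,.095)])
def mask(v,n):
    h=cv2.convexHull(proj(P[n],deckpts(v,B)).astype(np.float32))
    k=np.zeros((480,640),np.uint8);cv2.fillConvexPoly(k,np.round(h*16).astype(np.int32),1,shift=4);return k
def cost(v,ns=("scene","side")): return sum((mask(v,n)!=M[n]).sum() for n in ns)
def fit(ns):
    best=None
    for yaw in np.radians([-12,-6,0,6,12]):
        res=minimize(cost,[.55,.15,yaw],args=(ns,),method='Nelder-Mead',options=dict(initial_simplex=np.array([[.55,.15,yaw],[.62,.15,yaw],[.55,.22,yaw],[.55,.15,yaw+.1]])))
        if best is None or res.fun<best.fun:best=res
    return best
for ns in [("scene","side"),("scene",),("side",)]:
    b=fit(ns);print(ns,b.x,np.degrees(b.x[2]),b.fun)
    if len(ns)==2: v=b.x
np.save('deck.npy',v)
pads=deckpts(v,[[-.04,y,.095] for y in(.156,.052,-.052,-.156)]);print(pads)
for n in ["scene","side"]:
    im=viewer.snapshot(n)[:,:,::-1].copy()
    im=cv2.resize(im[140:380,200:460] if n=="scene" else im[140:320,200:430],None,fx=3,fy=3) if 0 else im
    for q in proj(P[n],pads):cv2.circle(im,tuple(np.round(q).astype(int)),2,(0,0,255),-1)
    for q in proj(P[n],deckpts(v,B)):cv2.circle(im,tuple(np.round(q).astype(int)),1,(0,255,0),-1)
    c=im[180:360,240:440] if n=="scene" else im[155:300,225:405]
    cv2.imwrite(f"pics/fit_{n}.png",cv2.resize(c,None,fx=3,fy=3))
E
```

```text
scene deck [(0.61, [253.4, 192.9, 179.4, 166.2], 14842)]
15355
side deck [(0.88, [234.4, 163.8, 165.2, 133.3], 11408), (0.49, [303.7, 213.1, 45.0, 30.4], 1002)]
11765
('scene', 'side') [0.5315312  0.06289744 0.19638214] 11.251867535678079 685.0
('scene',) [0.53366948 0.06540207 0.20346709] 11.65780541806043 243.0
('side',) [0.52768117 0.06199236 0.20062304] 11.494853449186904 104.0
[[ 0.46186096  0.20809406  0.095     ]
 [ 0.48215368  0.10609305  0.095     ]
 [ 0.5024464   0.00409204  0.095     ]
 [ 0.52273912 -0.09790897  0.095     ]]
```

View pics/fit_scene.png

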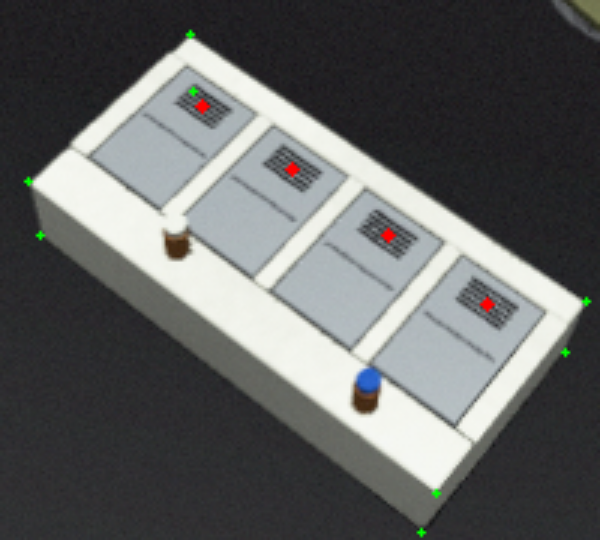

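View pics/fit_side.png

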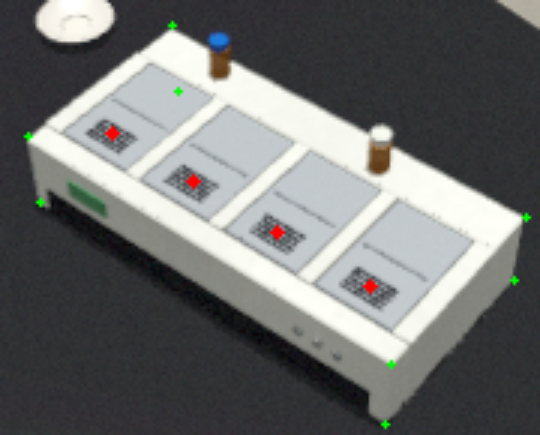

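The pad projections (red) land in the middle of the ribbed patches in both views, so I accept the fit. I'll plan for the jaws aligned with the housing's y axis, fingers shut.

```bash
cat >> h.py <<'E'
from scipy.spatial.transform import Rotation as R
def go(tip):
    """shift in tool cm & turn so the tips come to world point tip, jaws along housing y"""
    v=np.load('deck.npy');s=r.get_state();Q=R.from_quat(s['eef_rot']).as_matrix()
    d=np.array(tip)+[0,0,r.tcp_to_tips]-s['tool_pos']
    y=np.array([-np.sin(v[2]),np.cos(v[2]),0]);yt=Q.T@y
    a=np.degrees(np.arctan2(-yt[0],yt[1]));a=(a+90)%180-90
    print('shift cm',np.round(100*Q.T@d,2),'turn',round(a,2),'tip now',s['tool_pos']-[0,0,.014],'F',s['contact_force'],'t',s['clock'],'q7',s['q'][6])
def pad(i,dx=0,z=.095):
    return deckpts(np.load('deck.npy'),[[-.04+dx,.156-.104*(i-1),z]])[0]
E
python3 -c "
from h import *
go(pad(1,-.005,.125))"
```

```text
shift cm [-33.66 -25.29  11.37] turn -34.73 tip now [0.24899218 0.57318716 0.23862369] F [0.28713666 0.64893925 0.57138865] t 0.4 q7 -0.21512086063425864
```

```bash
python3 -m inch '[[1,[-2,-1.5,0],-3],[1,[-5,-3.8,0],-6],[1,[-8.5,-6.4,0],-9],[1,[-12,-9,0],-12],[1,[-15.5,-11.6,0],-16],[1,[-19,-14.3,0],-20],[1,[-22.5,-16.9,0],-24],[1,[-26,-19.5,0],-28],[1,[-29,-21.8,0],-31],[1,[-31.5,-23.7,2],-34],[1,[-33.2,-24.9,5],-34.7],[1,[-33.7,-25.3,8],-34.7],[1,[-33.7,-25.3,10],-34.7],[1,[-33.7,-25.3,10],-34.7],[1,[-33.7,-25.3,10],-34.7]]' 10; python3 -c "
from h import *
go(pad(1,-.005,.098))
for n in ['side','wrist']:
    cv2.imwrite(f'pics/{n}1.png',viewer.snapshot(n)[:,:,::-1])"
```

```text
clock: 1.9
tool_pos: [0.4573, 0.2074, 0.153]
eef_rot: [-0.098, 0.995, 0.0, 0.0]
contact_force: [1.0, -0.4, -0.3]
opening: 0.006
shift cm [ 0.04 -0.02  4.1 ] turn -0.01 tip now [0.45734878 0.20737695 0.13904842] F [ 1.02160168 -0.4154332  -0.28765662] t 1.9 q7 0.794404766576679
```

View pics/side1.png

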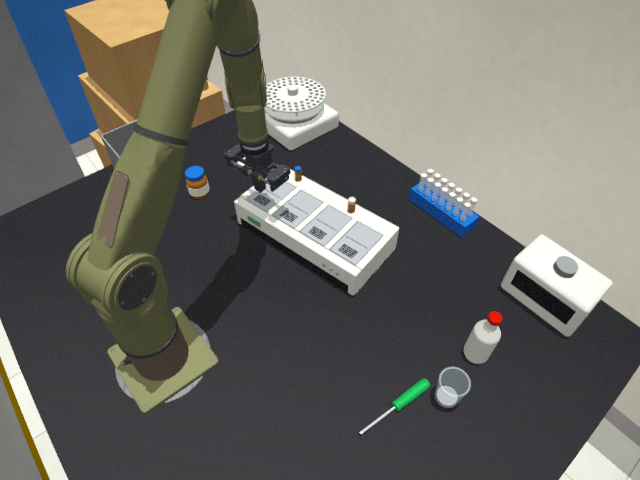

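View pics/wrist1.png

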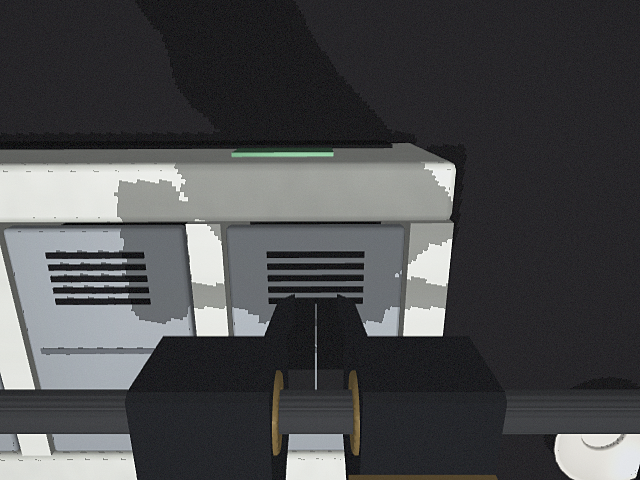

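The wrist view shows the shut fingertips centred on cover 1's ribs, at about column 315. I'll press gently in small steps.

```bash
python3 -m inch '[[1,[0,0,2],0],[1,[0,0,3.2],0],[1,[0,0,3.8],0],[1,[0,0,4.2],0],[1,[0,0,4.4],0],[1,[0,0,4.5],0],[1,[0,0,4.6],0],[1,[0,0,4.6],0]]'
```

```text
clock: 2.8
tool_pos: [0.4576, 0.2073, 0.1084]
eef_rot: [-0.098, 0.995, 0.0, 0.001]
contact_force: [-2.7, -1.6, 13.6]
opening: 0.003
```

```bash
python3 -m inch '[[1,[0,0,0.1],0],[1,[0,0,0.1],0]]'; python3 -m inch '[[1,[0,0,-1],0],[1,[0,0,-1.5],0]]'; python3 -c "
from h import *
go(pad(2,-.005,.098))"
```

```text
clock: 3.0
tool_pos: [0.4576, 0.2073, 0.1083]
eef_rot: [-0.098, 0.995, 0.0, 0.001]
contact_force: [-4.0, -1.8, 23.1]
opening: 0.006
clock: 3.2
tool_pos: [0.4578, 0.2072, 0.1218]
eef_rot: [-0.098, 0.995, 0.0, 0.001]
contact_force: [0.0, -0.2, -0.2]
opening: 0.009
shift cm [  0.08 -10.39   0.98] turn -0.04 tip now [0.45780964 0.20722601 0.10784569] F [ 0.00632093 -0.16530838 -0.24350366] t 3.2 q7 0.7606873004214039
```

Cover 1 stops hard: 23 N with no further sinking. On to cover 2.

```bash
python3 -m inch '[[1,[0,-2,-0.3],0],[1,[0,-5,-0.3],0],[1,[0,-8,-0.3],0],[1,[0,-10,-0.3],0],[1,[0.1,-10.4,0],0],[1,[0.1,-10.4,0.5],0],[1,[0.1,-10.4,0.9],0],[1,[0.1,-10.4,1.1],0],[1,[0.1,-10.4,1.3],0],[1,[0.1,-10.4,1.4],0],[1,[0.1,-10.4,1.5],0],[1,[0.1,-10.4,1.5],0]]'
```

```text
clock: 4.4
tool_pos: [0.4761, 0.1065, 0.1082]
eef_rot: [-0.099, 0.995, 0.0, 0.001]
contact_force: [-7.0, 0.5, 29.7]
opening: 0.004
```

Cover 2 is also hard, at 30 N with the tip at 94 mm, so I'll lift and go to cover 3.

```bash
python3 -m inch '[[1,[0,0,-1],0],[1,[0,0,-1.8],0],[1,[0,0,-1.8],0]]'; python3 -c "
from h import *
go(pad(3,-.005,.098))"
```

```text
clock: 4.7
tool_pos: [0.4771, 0.1054, 0.1245]
eef_rot: [-0.098, 0.995, 0.0, 0.001]
contact_force: [-0.3, -0.3, -0.3]
opening: 0.006
shift cm [-1.000e-02 -1.043e+01  1.240e+00] turn -0.0 tip now [0.47712713 0.10538159 0.11045381] F [-0.28219866 -0.32220501 -0.28236455] t 4.7 q7 0.9101301472234528
```

```bash
python3 -m inch '[[1,[0,-2,0],0],[1,[0,-5,0],0],[1,[0,-8,0],0],[1,[0,-10,0],0],[1,[0,-10.4,0.3],0],[1,[0,-10.4,0.8],0],[1,[0,-10.4,1.2],0],[1,[0,-10.4,1.4],0],[1,[0,-10.4,1.5],0],[1,[0,-10.4,1.6],0],[1,[0,-10.4,1.65],0],[1,[0,-10.4,1.65],0]]'
```

```text
clock: 5.9
tool_pos: [0.497, 0.003, 0.1073]
eef_rot: [-0.098, 0.995, 0.0, 0.0]
contact_force: [-0.5, -0.1, 0.7]
opening: 0.004
```

```bash
python3 -m inch '[[1,[0,0,0.1],0],[1,[0,0,0.2],0],[1,[0,0,0.3],0],[1,[0,0,0.3],0]]'
```

```text
clock: 6.3
tool_pos: [0.497, 0.0028, 0.1041]
eef_rot: [-0.098, 0.995, 0.0, 0.0]
contact_force: [-0.2, 1.2, 0.5]
opening: 0.008
```

Cover 3 sinks with almost no force, so it is the unlocked one. I'll push it open.

```bash
python3 -m inch '[[1,[0,0,0.4],0],[1,[0,0,0.8],0],[1,[0,0,1.2],0],[1,[-0.1,0,1.6],0],[1,[-0.2,0,2],0],[1,[-0.3,0,2.4],0],[1,[-0.4,0,2.8],0],[1,[-0.5,0,3.1],0],[1,[-0.5,0,3.4],0],[1,[-0.5,0,3.7],0],[1,[-0.5,0,3.9],0],[1,[-0.5,0,3.9],0]]'; python3 -c "
from h import *
cv2.imwrite('pics/side2.png',cv2.resize(viewer.snapshot('side')[130:310,200:430,::-1],None,fx=3,fy=3))
cv2.imwrite('pics/scene2.png',cv2.resize(viewer.snapshot('scene')[160:360,240:440,::-1],None,fx=3,fy=3))"
```

```text
clock: 7.5
tool_pos: [0.5014, 0.0037, 0.0649]
eef_rot: [-0.098, 0.995, -0.0, -0.0]
contact_force: [-0.6, 0.3, 0.9]
opening: 0.006
```

View pics/scene2.png

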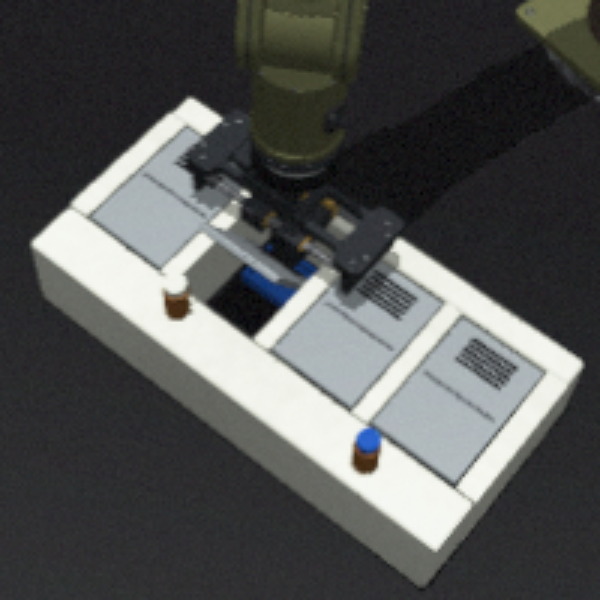

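Cover 3 stands steep, with the dark well visible behind it at about (270,290), and both vials are standing. I'll lift straight up and clear.

```bash
python3 -m inch '[[1,[0.1,0,-0.5],0],[1,[0.2,0,-1.5],0],[1,[0.3,0,-3],0],[1,[0.3,0,-5],0],[1,[0.3,0,-8],0],[1,[0.3,0,-11],0],[1,[1.5,0,-14],0],[1,[4,0,-16],0],[1,[7,0,-17],0],[1,[7,0,-17],0],[1,[7,0,-17],0]]'; python3 -c "
from h import *
cv2.imwrite('pics/side3.png',cv2.resize(viewer.snapshot('side')[130:310,200:430,::-1],None,fx=3,fy=3))
cv2.imwrite('pics/scene3.png',viewer.snapshot('scene')[:,:,::-1])
P={n:viewer.camera_params(n) for n in('side','scene')}
# predicted rear edge for tilts of cover 3
for t in(.7,.8,.9,1.0,1.1):
    c,s=np.cos(t),np.sin(t);f=lambda X:[X*c-.004*s*-1*-1*-1 if 0 else X*c-.004*s,0,.091+X*s+.004*c]
    L=[]
    for y in(-.052-.042,-.052+.042):
        q=f(.065);q[1]=y;L.append(q)
    W=deckpts(np.load('deck.npy'),L);print(t,'side crop',((proj(P['side'],W)-[200,130])*3).round(),'scene',proj(P['scene'],W).round(1).tolist())
s=r.get_state();print(s['tool_pos'],s['contact_force'],s['clock'])"
```

```text
clock: 8.7
tool_pos: [0.4332, -0.0101, 0.2362]
eef_rot: [-0.098, 0.995, -0.0, 0.001]
contact_force: [0.5, 0.4, -0.5]
opening: 0.006
0.7 side crop [[447. 243.]
 [375. 203.]] scene [[302.9, 239.8], [328.5, 258.5]]
0.8 side crop [[444. 242.]
 [372. 202.]] scene [[304.1, 237.7], [329.8, 256.3]]
0.9 side crop [[441. 242.]
 [368. 202.]] scene [[305.4, 235.5], [331.2, 254.1]]
1.0 side crop [[438. 243.]
 [365. 203.]] scene [[306.8, 233.3], [332.6, 251.9]]
1.1 side crop [[434. 244.]
 [361. 204.]] scene [[308.3, 231.2], [334.2, 249.7]]
[ 0.43404797 -0.0096509   0.23548198] [0.47118117 0.41997487 0.0805932 ] 8.8
```

View pics/scene3.png

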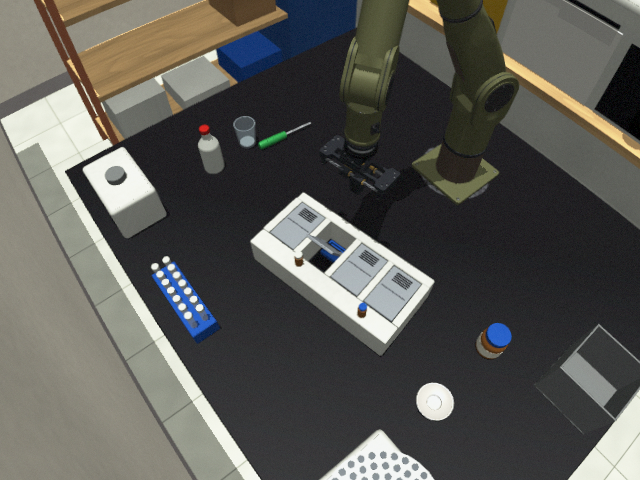

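View pics/side3.png

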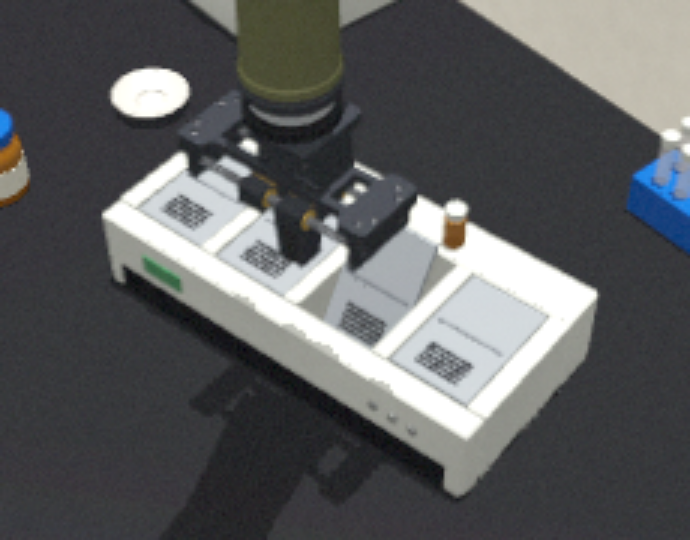

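The side crop shows the cover's risen rear corner at about (438,243), which the model gives for a tilt near 1.0 rad. I'll cross-check with a zoom on the scene view.

```bash
python3 -c "
import cv2
im=cv2.imread('pics/scene3.png')[210:290,270:370];cv2.imwrite('pics/scene3z.png',cv2.resize(im,None,fx=7,fy=7,interpolation=cv2.INTER_CUBIC))"
```

```text
(no output)
```

View pics/scene3z.png

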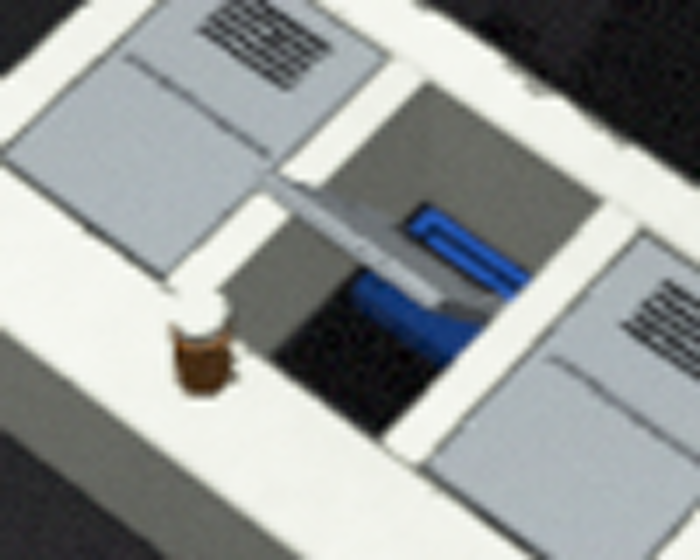

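The rear edge ends at about (308,235) and (332,253) in full-frame pixels, which gives roughly 0.95 rad (54°). The vials stand where they were and the robot is clear, so I'm handing in.

```bash
python3 -c "
from plant import r
print(r.finish_job())"
```

```text
the job is handed in; nothing more can be done
None
```

Cover 3 was the unlocked one, and I left it standing open at about 0.95–1.0 rad (roughly 55°). The job is handed in; it gave no verdict.

- **Finding it:** With the fingers shut, I pressed covers 1, 2 and 3 in turn. Covers 1 and 2 stopped hard at 23 N and 30 N with the tips still at about 94 mm. Cover 3 sank with about 1 N, so cover 4 was never pressed.
- **Opening it:** I pushed cover 3's ribbed end down until the fingertips were about 44 mm below the top, then lifted straight up and clear.
- **Last checks:** Both the side and scene cameras put the cover's raised rear edge at the tilt above. The vials and the things on the bench looked unmoved. The tool was about 0.13 m above the station, with contact force near zero. The clock was at 8.8 s.
- **Tolerance:** The housing fits from the two cameras taken separately differed by about 6 mm, but the pads still projected onto the middle of the ribs in both views. No check failed.

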